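Seat the broad spacing gauge between two stocked crates

ROBOT

A 6-joint arm with a two-finger parallel gripper is mounted at the origin on the work surface. World frame = base frame: x ahead of the robot, y to its left, z up, the work surface at z = 0. Lengths are in m, angles in rad, forces in N, time in s.
With the tool pointing down it reaches from about 0.35 to 0.775 m from the base axis. Payload 7.3 kg.
Tool frame: the origin (TCP) lies between the finger pads; the fingertips stand ahead of it and the grasp point (between the pads) lies 6 mm ahead of it (robot.tip_extent is the x of the fingertips in the tool frame, in m); x points along the fingers, z is the direction in which the jaws open and shut, and the axes are right-handed (so a half turn about x gives the same grasp; the last joint's range is limited). The gripper opens to 92 mm and grips with 3 to 60 N. Pads are 19 mm wide; open, the fingers measure 130 mm over their backs; the gripper's body (75 mm by 190 mm) begins 47 mm behind the grasp point.
Start: joints at [-1.343, 0.342, 1.524, -0, 1.275, -0.146], TCP at [0.192, -0.489, 0.252] pointing down, gripper open.
Joint ranges: [-2.53, 2.53], [-0.77, 2.02], [0.04, 2.7], [-1, 4.14], [0.28, 2.66], [-3.11, 3.11]. Speed limits (rad/s): [2.57, 2.57, 3.14, 3.14, 3.14, 3.14].

INTERFACE

Orientations are given as [roll, pitch, yaw] about the fixed x, y, z axes, in that order (R = Rz(yaw) Ry(pitch) Rx(roll)).
In Python, from cell import robot gives the robot as it stands. The module is installed in compiled form; this text tells all that it offers.
- The arm moves only by the shell command python3 -m creep 'ROWS' [FORCE]. ROWS is JSON, a list of rows, each an object with "translation": the shift along the tool's x, y, z in m, a list of three; "twist": the turn, a rotation vector about the tool's x, y, z in rad, a list of three; "hand": the opening in per cent of the stroke, from 0 (shut) to 100 (fully open). A call has 1 to 5 rows; each row is the pose to reach, as a shift and turn from the pose measured when the call began, along the tool's axes at that moment; what a row does not reach only later rows make up. A row lasts 1/10 s, in which the tool goes at most 50 mm and 8.59 degrees, less where a joint would pass 70% of its speed; a pose out of reach is approached as far as the arm can. A call with a gripper value outside its range is refused whole. The fingers move at their own pace and stop on an object; FORCE is the grip in N (left out, the last holds). Time passes only in rows, so rows that repeat a pose let the fingers close. It gives the time, the measured TCP pose, the force and the opening at its end, in the units of the state.
- robot.observe(): the state, without advancing time (a new reading comes with each control period).
- robot.read_camera(name): name is "scene" or "top" or "wrist"; returns the picture (480x640x3 uint8, blue, green, red); there is no depth.
- robot.calibration(name): a dict with "intrinsics" (3x3 intrinsics, pixels), "cam_to_world" (4x4, takes a point from camera to world coordinates); the wrist camera has in their place "mount" (4x4, takes a point from camera to tool coordinates, whose origin is the TCP and whose axes are the tool frame's). Camera axes: x right, y up, looking along -z (the intrinsics and any distortion apply to the point x, -y, -z); pixel columns grow to the right and rows downward; lengths in m; the calibration is good to about 2 mm. A picture is of the moment at which its call begins: read the wrist's pose just before it. calibration takes no time and is no camera call.
- robot.hand_in(): hands the job in, once; it reports no verdict.
The state is a dict: "time": time; "qpos": joint angles; "qvel": joint speeds; "joint_efforts": joint torques, N m; "tool_pos": TCP position; "tool_rot": TCP orientation; "contact_force": force on the tool from outside, world axes, zero at the start; "torque": the same for the moment, N m; "opening": finger opening in m.
Only numpy, scipy, OpenCV 4.12 (cv2) and the standard library are available. Lean on these libraries where they do the work, as an engineer would, in place of code of your own. Each camera call takes 0.05 s, during which the arm holds its last target. There are 200 camera calls.

TASK

Take the broad spacing gauge out of its stand and lower its blade into the gap between the two wooden crates, about half-way along the gap, until its flat shoulder rests on the rims of both crates; keep hold of it until it is down, then let go and leave it standing there. Leave the narrow gauge in the stand.

Things in the scene. Friction and masses are not known exactly. Their poses are not given: they have to be found in the camera images.
- broad_gauge_grip (a point): Broad gauge, loose, 0.15-0.3 kg, upright in the stand. Point: centre of its wooden grip, 50 (x) by 24 (y) by 50 mm tall; grip it from above across the 24 mm (fingers along y). Under it an aluminium shoulder plate 80 (x) by 60 (y) by 8 mm, underside 33 mm below the point; then a flat blade 60 wide (x), 10 thick (y), ending 93 mm below the point. z up.
- narrow_gauge_grip (a point): Narrow gauge, a look-alike in the same stand about 125 mm from the broad one; either may be at either end. Same heights and materials, but grip 24 by 24 mm, shoulder 44 (x) by 60 (y) mm, blade 24 mm wide. Point: centre of its grip.
- stand: Fixed wooden gauge stand, 260 (x) by 110 (y) mm. Two rails along x, 26 mm apart, tops 75 mm above the table, carry the gauges by their shoulders, blades hanging between the rails. A gauge clears it once lifted 75 mm. Origin: centre of its underside, on the table.
- gap_mouth (a point): Gap between two fixed wooden crates of squat jars and tins. Point: half-way along the gap, midway between the crates, level with their rims, 95 mm above the table. x along the gap (160 mm long, ends open), y across it (26 mm wide), z up; 83 mm deep. Crates 160 (x) by 150 (y) mm, walls 12 mm, goods below the rims. The gauge fits either way round.
There are look-alikes about, which are no part of the job. What is shaped like the part that bears broad_gauge_grip but purple is not meant.

How it is judged:
On the way:
1. the gauge is still held in the fingers with its blade in the gap and its shoulder within 15 mm of the crate rims (z of broad_gauge_grip in the frame of gap_mouth below 0.048 m and horizontal distance between broad_gauge_grip and gap_mouth below 0.035 m and contact force between the fingers and broad_gauge above 0.5 N), for 0.1 s.
At the end, for the whole second after the job is handed in: The broad gauge stands still and upright (6 degrees), blade in and along the gap (17 degrees), shoulder on the crate rims (5 mm), centre within 25 mm of half-way along the gap and 15 mm of its middle line; the narrow gauge is within 25 mm of its start (z of broad_gauge_grip in the frame of gap_mouth between 0.028 and 0.038 m and x of broad_gauge_grip in the frame of gap_mouth between -0.025 and 0.025 m and y of broad_gauge_grip in the frame of gap_mouth between -0.015 and 0.015 m and angle between the x axis of broad_gauge_grip and the x axis of gap_mouth, either way round below 0.3 rad and angle between broad_gauge_grip's own z axis and vertical below 0.1 rad and distance of narrow_gauge_grip from where it was at the start of the episode below 0.025 m and linear speed of broad_gauge below 0.02 m/s); the robot touches nothing.
It fails at once if the narrow gauge is taken out of its place in the stand (moved over 30 mm) (distance of narrow_gauge_grip from where it was at the start of the episode above 0.03 m).
It also fails if it takes over 42 s, if anything falls off the work surface, if the arm or the gripper's body presses on something with over 40 N, if the wrist force passes 120 N, or if a joint passes its speed limit or range.

## Working session

There is one attempt and no reset: what is moved stays moved. The work goes in short steps, Python scripts to look and compute and a shell command to move; the robot and the scene stay as the last step left them, time stands still between calls to the robot, and variables do not carry over. Pictures are saved under pics/ and viewed, about 8 in all and at most 12, crops included, and the job is handed in when it is done.

```bash
mkdir -p pics; python3 - <<'E'
from cell import robot
import cv2, numpy as np
s=robot.observe(); print({k:np.round(v,3) for k,v in s.items()}, robot.tip_extent)
for n in("scene","top"):
    cv2.imwrite(f"pics/{n}0.png",robot.read_camera(n)); c=robot.calibration(n); print({k:np.round(v,4).tolist() if not isinstance(v,str) else v for k,v in c.items()})
print(robot.calibration("wrist"))
E
```

```text
{'time': np.float64(0.0), 'qpos': array([-1.343,  0.343,  1.525,  0.   ,  1.275, -0.146]), 'qvel': array([-0.   ,  0.001, -0.001,  0.001, -0.001,  0.002]), 'joint_efforts': array([ -0.   , -43.124, -24.423,   0.072,   0.056,  -0.   ]), 'tool_pos': array([ 0.192, -0.488,  0.251]), 'tool_rot': array([2.993, 1.569, 1.796]), 'contact_force': array([ 0.455,  0.667, -0.481]), 'torque': array([-0.   , -0.019, -0.021]), 'opening': np.float64(0.092)} 0.025
{'intrinsics': [[444.3323, 0.0, 317.4646], [0.0, 444.3323, 245.4621], [0.0, 0.0, 1.0]], 'cam_to_world': [[0.7009, -0.4213, 0.5756, 0.8412], [0.713, 0.4374, -0.5481, -0.3557], [-0.0208, 0.7945, 0.6069, 0.491], [0.0, 0.0, 0.0, 1.0]]}
{'intrinsics': [[572.709, 0.0, 314.9829], [0.0, 572.709, 246.3064], [0.0, 0.0, 1.0]], 'cam_to_world': [[0.0091, 0.9927, -0.1201, 0.3665], [-0.9998, 0.0113, 0.0174, 0.0066], [0.0186, 0.1199, 0.9926, 1.0331], [0.0, 0.0, 0.0, 1.0]]}
{'intrinsics': array([[374.93377806,   0.        , 316.68316385],
       [  0.        , 374.93377806, 241.20105884],
       [  0.        ,   0.        ,   1.        ]]), 'mount': array([[-5.18978682e-04,  2.68125404e-01, -9.63383879e-01,
        -1.33045533e-01],
       [ 4.71506167e-04,  9.63383967e-01,  2.68125175e-01,
         7.24784371e-02],
       [ 9.99999754e-01, -3.15090190e-04, -6.26398524e-04,
        -6.43902653e-04],
       [ 0.00000000e+00,  0.00000000e+00,  0.00000000e+00,
         1.00000000e+00]])}
```

View pics/scene0.png

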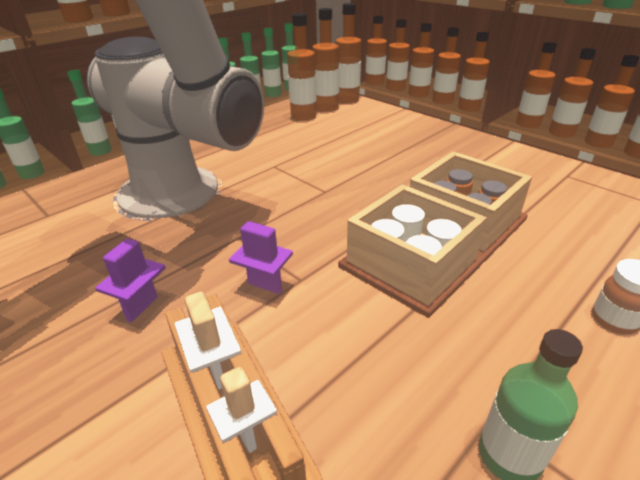

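View pics/top0.png

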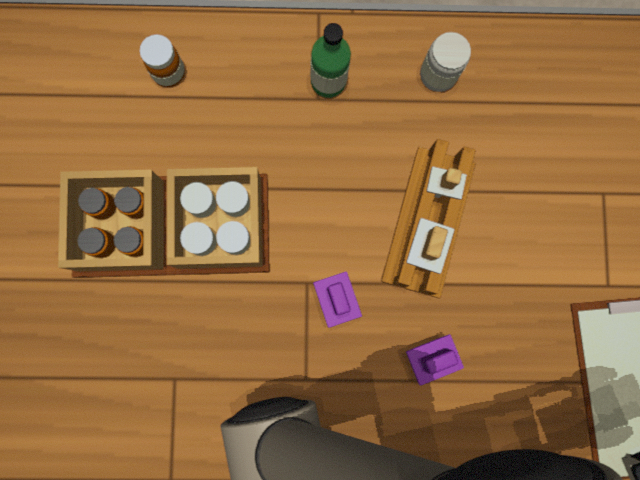

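The top view shows the broad gauge plate at about (431,246) and the narrow one at about (447,182), with the crate gap near column 160, rows 170–268. The purple look-alikes are at (337,299) and (435,360). Next I'll measure these by mask and enlarge the gap.

```bash
cat > h.py <<'E'
import cv2, numpy as np
from cell import robot
from scipy.spatial.transform import Rotation as R
def T_tool(s):
    T=np.eye(4);T[:3,:3]=R.from_euler('xyz',s['tool_rot']).as_matrix();T[:3,3]=s['tool_pos'];return T
def cast(name,uv,z,s=None):
    c=robot.calibration(name); T=c["cam_to_world"] if name!="wrist" else T_tool(s)@c["mount"]
    K=c["intrinsics"]; uv=np.atleast_2d(uv).astype(float)
    d=np.c_[(uv[:,0]-K[0,2])/K[0,0],-(uv[:,1]-K[1,2])/K[1,1],-np.ones(len(uv))]@T[:3,:3].T
    return T[:3,3]+d*((z-T[2,3])/d[:,2])[:,None]
def plan(s,p,xdir):
    """shift/turn in tool axes to put TCP at p, tool down, jaw axis (tool z) across xdir (world yaw of part x)"""
    T=T_tool(s); best=None
    for k in (0,np.pi):
        z=np.array([-np.sin(xdir+k),np.cos(xdir+k),0]); x=np.array([0,0,-1.]); G=np.c_[x,np.cross(z,x),z]
        w=R.from_matrix(T[:3,:3].T@G).as_rotvec()
        if best is None or np.linalg.norm(w)<np.linalg.norm(best): best=w
    return T[:3,:3].T@(np.array(p)-T[:3,3]), best
E
python3 - <<'E'
from h import *
im=cv2.imread("pics/top0.png"); hsv=cv2.cvtColor(im,cv2.COLOR_BGR2HSV)
m=((hsv[...,1]<50)&(hsv[...,2]>140)).astype(np.uint8); m[:, :380]=0; m[:,500:]=0;m[:120]=0;m[320:]=0
cs,_=cv2.findContours(m,0,2)
for c in cs:
    if cv2.contourArea(c)<200: continue
    b=cv2.boxPoints(cv2.minAreaRect(c)); w=cast("top",b,.083)
    print(b.mean(0),w.mean(0).round(4),[np.round(np.linalg.norm(w[i]-w[i-1]),4) for i in(1,2)],[np.degrees(np.arctan2(*(w[i]-w[i-1])[1::-1])).round(1) for i in(1,2)])
cv2.imwrite("pics/gap.png",cv2.resize(im[155:285,50:280],None,fx=3.4,fy=3.4,interpolation=cv2.INTER_CUBIC))
E
```

```text
[430.20358 245.36023] [ 0.4854 -0.2034  0.083 ] [np.float64(0.0807), np.float64(0.061)] [np.float64(-18.1), np.float64(-107.2)]
[446.3858  182.39258] [ 0.5935 -0.2327  0.083 ] [np.float64(0.0436), np.float64(0.0609)] [np.float64(-14.0), np.float64(-103.1)]
```

View pics/gap.png

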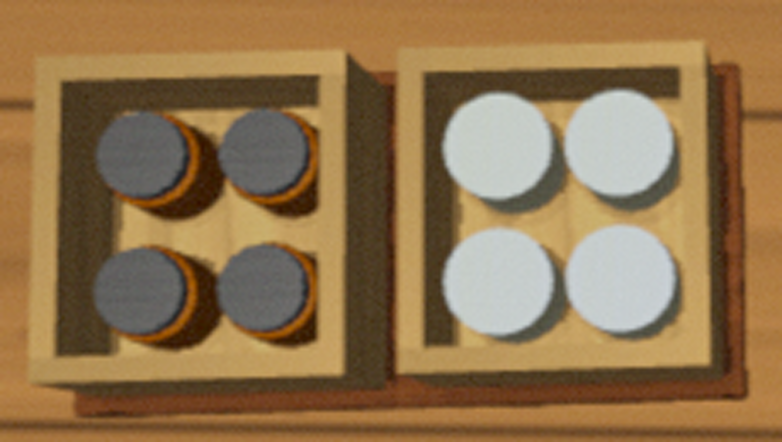

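The plates measure 81×61 and 44×61 mm, so the broad gauge is confirmed at (430,245). In the crop, the rim edges bounding the gap run (346,52)–(344,374) and (399,48)–(398,376).

```bash
python3 - <<'E'
from h import *
p=np.array([[346,52],[344,374],[399,48],[398,376]])/3.4+[50,155]-.35
w=cast("top",p,.095); print(w.round(4), w.mean(0).round(4))
print([np.linalg.norm(w[a]-w[b]).round(4) for a,b in((0,1),(2,3),(0,2),(1,3))],[np.degrees(np.arctan2(*(w[a]-w[b])[1::-1])).round(1) for a,b in((0,1),(2,3))])
s=robot.observe(); t,r=plan(s,[.4854,-.2034,.24],np.radians(-16)); print(t.round(3),r.round(3),T_tool(s).round(2))
E
```

```text
[[0.6052 0.2642 0.095 ]
 [0.4467 0.2583 0.095 ]
 [0.6075 0.2384 0.095 ]
 [0.446  0.2324 0.095 ]] [0.5264 0.2483 0.095 ]
[np.float64(0.1586), np.float64(0.1616), np.float64(0.0259), np.float64(0.0259)] [np.float64(2.1), np.float64(2.1)]
[ 0.011  0.378 -0.158] [ 0.653 -0.001  0.   ] [[-0.    0.93  0.37  0.19]
 [ 0.    0.37 -0.93 -0.49]
 [-1.    0.   -0.    0.25]
 [ 0.    0.    0.    1.  ]]
```

```bash
python3 -m creep '[{"translation":[0,0.04,-0.017],"twist":[0.13,0,0],"hand":100},{"translation":[0,0.08,-0.034],"twist":[0.26,0,0],"hand":100},{"translation":[0,0.12,-0.05],"twist":[0.39,0,0],"hand":100},{"translation":[0,0.16,-0.067],"twist":[0.52,0,0],"hand":100},{"translation":[0.005,0.2,-0.084],"twist":[0.653,0,0],"hand":100}]' 20; python3 - <<'E'
from h import *
s=robot.observe(); print(s['time'],s['tool_pos'],plan(s,[.4854,-.2034,.24],np.radians(-16)))
E
```

```text
time: 0.6
tool_pos: [0.3479, -0.3363, 0.2465]
tool_rot: [3.133, 1.57, 1.278]
contact_force: [1.0, -1.4, 0.4]
opening: 0.0916
0.6 [ 0.34793497 -0.33631408  0.24654243] (array([ 0.00666832,  0.09480988, -0.16604882]), array([-4.18355059e-03, -7.54264565e-04, -8.33425412e-06]))
```

```bash
python3 -m creep '[{"translation":[0,0.024,-0.042],"twist":[0,0,0],"hand":100},{"translation":[0,0.047,-0.083],"twist":[0,0,0],"hand":100},{"translation":[0,0.071,-0.125],"twist":[0,0,0],"hand":100},{"translation":[0.003,0.095,-0.166],"twist":[0,0,0],"hand":100},{"translation":[0.003,0.095,-0.166],"twist":[0,0,0],"hand":100}]'; python3 - <<'E'
from h import *
s=robot.observe(); im=robot.read_camera("wrist"); cv2.imwrite("pics/w1.png",im); np.savez("w1.npz",tool_pos=s['tool_pos'],tool_rot=s['tool_rot'])
hsv=cv2.cvtColor(im,cv2.COLOR_BGR2HSV)
m=((hsv[...,1]<50)&(hsv[...,2]>140)).astype(np.uint8)
for c in cv2.findContours(m,0,2)[0]:
    if cv2.contourArea(c)<800: continue
    b=cv2.boxPoints(cv2.minAreaRect(c)); w=cast("wrist",b,.083,s)
    print(b.round(0).tolist(),w.mean(0).round(4),[np.round(np.linalg.norm(w[i]-w[i-1]),4) for i in(1,2)],[np.degrees(np.arctan2(*(w[i]-w[i-1])[1::-1])).round(1) for i in(1,2)])
E
```

```text
time: 1.1
tool_pos: [0.4884, -0.1992, 0.2429]
tool_rot: [-3.02, 1.568, 1.415]
contact_force: [0.4, -0.7, -0.2]
opening: 0.092
[[618.0, 229.0], [639.0, 229.0], [639.0, 283.0], [618.0, 283.0]] [ 0.3973 -0.4377  0.083 ] [np.float64(0.0168), np.float64(0.0476)] [np.float64(-105.8), np.float64(177.1)]
[[289.0, 219.0], [289.0, 181.0], [364.0, 181.0], [364.0, 219.0]] [ 0.5096 -0.2123  0.083 ] [np.float64(0.0301), np.float64(0.0582)] [np.float64(-17.0), np.float64(-105.9)]
[[280.0, 51.0], [363.0, 46.0], [367.0, 111.0], [285.0, 116.0]] [ 0.5937 -0.2335  0.083 ] [np.float64(0.0589), np.float64(0.0438)] [np.float64(-102.4), np.float64(170.2)]
```

View pics/w1.png

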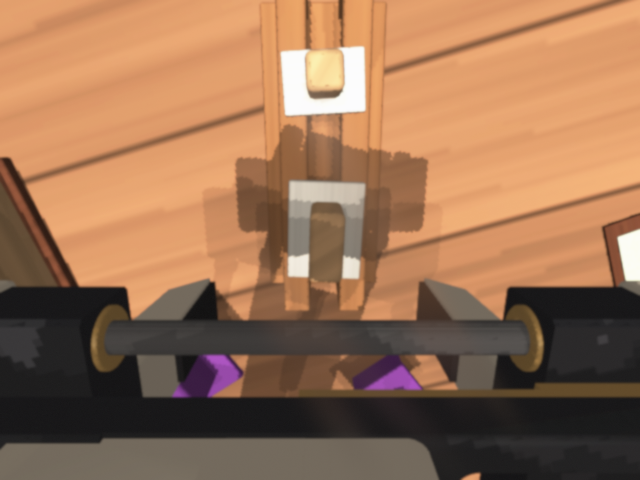

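The wrist view shows the broad plate with corners (289,181), (364,182), (360,277), (288,277), and its grip between columns 309 and 343. The narrow gauge is at about (323,80), well ahead. Now to cast these points.

```bash
python3 - <<'E'
from h import *
s=dict(np.load("w1.npz"))
w=cast("wrist",[[289,181],[364,182],[360,277],[288,277]],.083,s);print(w.round(4),w.mean(0).round(4))
g=cast("wrist",[[312,203],[342,203],[344,283],[309,283]],.133,s);print(g.round(4),g.mean(0))
s=robot.observe(); print(s['tool_pos'])
print(plan(s,[.4865,-.2035,.114],np.radians(-16)))
E
```

```text
[[ 0.5321 -0.1883  0.083 ]
 [ 0.5154 -0.2441  0.083 ]
 [ 0.4399 -0.222   0.083 ]
 [ 0.4563 -0.1643  0.083 ]] [ 0.4859 -0.2047  0.083 ]
[[ 0.5187 -0.2038  0.133 ]
 [ 0.5133 -0.2226  0.133 ]
 [ 0.4588 -0.2096  0.133 ]
 [ 0.4654 -0.1863  0.133 ]] [ 0.48905598 -0.20557239  0.133     ]
[ 0.48677085 -0.20115731  0.24289273]
(array([0.12888905, 0.00055113, 0.00249153]), array([ 0.00059338, -0.00127749,  0.00129713]))
```

```bash
python3 -m creep '[{"translation":[0.04,0,0.003],"twist":[0,0,0],"hand":100},{"translation":[0.08,0,0.003],"twist":[0,0,0],"hand":100},{"translation":[0.11,0,0.003],"twist":[0,0,0],"hand":100},{"translation":[0.127,0,0.003],"twist":[0,0,0],"hand":100},{"translation":[0.127,0,0.003],"twist":[0,0,0],"hand":70}]' 30; python3 -m creep '[{"translation":[0,0,0],"twist":[0,0,0],"hand":0},{"translation":[0,0,0],"twist":[0,0,0],"hand":0},{"translation":[0,0,0],"twist":[0,0,0],"hand":0},{"translation":[0,0,0],"twist":[0,0,0],"hand":0},{"translation":[0,0,0],"twist":[0,0,0],"hand":0}]' 30
```

```text
time: 1.65
tool_pos: [0.4835, -0.204, 0.1134]
tool_rot: [-1.91, 1.563, 2.523]
contact_force: [-0.4, 0.1, 0.7]
opening: 0.0872
time: 2.15
tool_pos: [0.4838, -0.2041, 0.114]
tool_rot: [-1.92, 1.564, 2.512]
contact_force: [0.3, 0.2, -1.4]
opening: 0.0483
```

```bash
python3 -m creep '[{"translation":[0,0,0],"twist":[0,0,0],"hand":0},{"translation":[0,0,0],"twist":[0,0,0],"hand":0},{"translation":[0,0,0],"twist":[0,0,0],"hand":0},{"translation":[0,0,0],"twist":[0,0,0],"hand":0},{"translation":[0,0,0],"twist":[0,0,0],"hand":0}]' 30
```

```text
time: 2.65
tool_pos: [0.4838, -0.204, 0.114]
tool_rot: [-1.911, 1.564, 2.522]
contact_force: [-0.3, 0.9, 1.1]
opening: 0.0241
```

```bash
python3 -m creep '[{"translation":[0,0,0],"twist":[0,0,0],"hand":0},{"translation":[-0.03,0,0],"twist":[0,0,0],"hand":0},{"translation":[-0.07,0,0],"twist":[0,0,0],"hand":0},{"translation":[-0.11,0,0],"twist":[0,0,0],"hand":0},{"translation":[-0.145,0,0],"twist":[0,0,0],"hand":0}]' 40; python3 -m creep '[{"translation":[0,0,0],"twist":[0,0,0],"hand":0}]' ;python3 - <<'E'
from h import *
s=robot.observe(); print(s['tool_pos'],s['opening'],plan(s,[.5264,.2483,.26],np.radians(2.1)))
E
```

```text
time: 3.15
tool_pos: [0.4843, -0.2045, 0.2605]
tool_rot: [-1.92, 1.564, 2.513]
contact_force: [0.5, -1.2, -2.8]
opening: 0.0242
time: 3.25
tool_pos: [0.4861, -0.2054, 0.265]
tool_rot: [1.624, 1.569, -0.226]
contact_force: [-0.7, -0.6, -3.2]
opening: 0.0238
[ 0.48606041 -0.20540372  0.26497643] 0.023790890664251923 (array([ 0.00484036, -0.08654308, -0.44719792]), array([-3.16467100e-01,  2.28579496e-04, -2.17355496e-03]))
```

```bash
python3 -m creep '[{"translation":[0,-0.005,-0.025],"twist":[-0.03,0,0],"hand":0},{"translation":[0,-0.013,-0.065],"twist":[-0.06,0,0],"hand":0},{"translation":[0,-0.021,-0.11],"twist":[-0.09,0,0],"hand":0},{"translation":[0,-0.03,-0.155],"twist":[-0.12,0,0],"hand":0},{"translation":[0,-0.039,-0.2],"twist":[-0.15,0,0],"hand":0}]'; python3 - <<'E'
from h import *
s=robot.observe(); print(s['tool_pos'],s['opening'],plan(s,[.5264,.2483,.26],np.radians(2.1)))
E
```

```text
time: 3.75
tool_pos: [0.503, -0.0007, 0.2632]
tool_rot: [-1.515, 1.57, 3.068]
contact_force: [1.0, -0.2, -3.5]
opening: 0.0237
[ 0.50295874 -0.00068399  0.26323464] 0.023736808822027798 (array([ 0.00323085, -0.00884381, -0.24992866]), array([-1.65902967e-01, -1.99007060e-05,  7.37113259e-04]))
```

```bash
python3 -m creep '[{"translation":[0,-0.002,-0.045],"twist":[-0.04,0,0],"hand":0},{"translation":[0,-0.003,-0.09],"twist":[-0.08,0,0],"hand":0},{"translation":[0,-0.005,-0.135],"twist":[-0.12,0,0],"hand":0},{"translation":[0,-0.007,-0.18],"twist":[-0.166,0,0],"hand":0},{"translation":[0,-0.008,-0.22],"twist":[-0.166,0,0],"hand":0}]'; python3 -m creep '[{"translation":[0,0,-0.02],"twist":[0,0,0],"hand":0},{"translation":[0,0,-0.02],"twist":[0,0,0],"hand":0},{"translation":[0,0,-0.02],"twist":[0,0,0],"hand":0}]'; python3 - <<'E'
from h import *
s=robot.observe(); im=robot.read_camera("wrist"); cv2.imwrite("pics/w2.png",im); np.savez("w2.npz",tool_pos=s['tool_pos'],tool_rot=s['tool_rot'])
cv2.imwrite("pics/s2.png",robot.read_camera("scene"))
print(s['tool_pos'],s['opening'],plan(s,[.5264,.2483,.26],np.radians(2.1)))
E
```

```text
time: 4.25
tool_pos: [0.5224, 0.2206, 0.2613]
tool_rot: [-1.464, 1.567, -2.996]
contact_force: [0.3, 0.8, -2.8]
opening: 0.0233
time: 4.55
tool_pos: [0.5209, 0.2406, 0.2595]
tool_rot: [-1.338, 1.564, -2.869]
contact_force: [-0.2, -1.0, -1.8]
opening: 0.0238
[0.52094831 0.24063073 0.25949872] 0.023848247180815706 (array([-0.00055266,  0.00574992, -0.00744466]), array([0.00328102, 0.00162949, 0.00683399]))
```

View pics/w2.png

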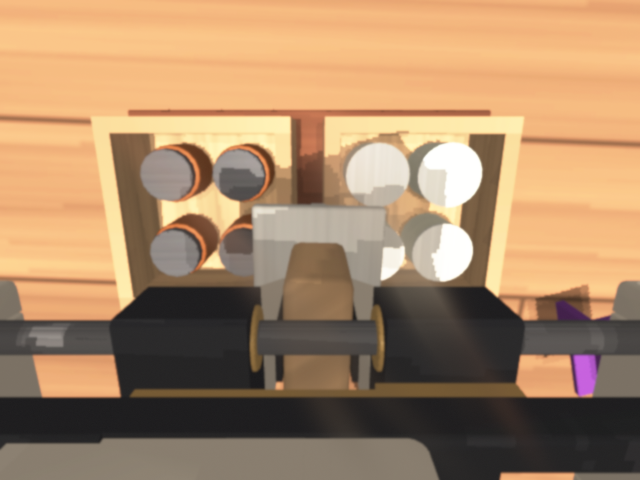

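View pics/s2.png

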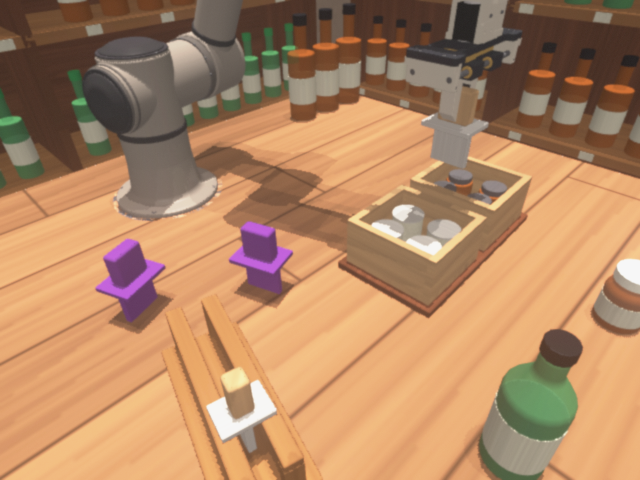

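The gauge hangs upright in the fingers, with its plate's front edge at (253,206)–(387,207). The gap lies between columns 292 and 324 at row 118 (far end). The narrow gauge is still in the stand.

```bash
python3 - <<'E'
from h import *
s=dict(np.load("w2.npz")); im=cv2.imread("pics/w2.png")
for r in (124,): print(im[r,284:335].max(1).tolist())
g=cv2.GaussianBlur(cv2.cvtColor(im,cv2.COLOR_BGR2HSV)[...,2],(3,3),0).astype(int)
for r in (122,140,160,180,198):
    d=np.diff(g[r,280:335]); l=280.5+d[:27].argmin(); rr=307.5+d[27:].argmax(); w=cast("wrist",[[l+.5,r],[rr+.5,r]],.095,s); print(r,l,rr,w.round(4).tolist(),w.mean(0).round(4))
pl=cast("wrist",[[253,206],[387,207]],s['tool_pos'][2]-.031,s); print("plate front",pl.round(4),pl.mean(0)-s['tool_pos'],np.linalg.norm(pl[0]-pl[1]))
print("far gap end",cast("wrist",[[292,118],[324,118]],.095,s).round(4))
print(plan(robot.observe(),[.5264,.2483,.26],np.radians(2.1)),robot.observe()['tool_pos'])
E
```

```text
[255, 255, 255, 255, 255, 253, 234, 173, 137, 130, 129, 128, 126, 126, 130, 134, 148, 167, 180, 184, 184, 184, 185, 185, 185, 185, 186, 187, 187, 187, 187, 186, 184, 178, 173, 173, 172, 170, 167, 173, 213, 244, 251, 252, 252, 253, 253, 253, 253, 253, 253]
122 290.5 324.5 [[0.6021, 0.2636, 0.095], [0.6031, 0.2379, 0.095]] [0.6026 0.2508 0.095 ]
140 290.5 323.5 [[0.5889, 0.2633, 0.095], [0.59, 0.2381, 0.095]] [0.5895 0.2507 0.095 ]
160 291.5 323.5 [[0.574, 0.2622, 0.095], [0.575, 0.2374, 0.095]] [0.5745 0.2498 0.095 ]
180 290.5 323.5 [[0.5585, 0.2627, 0.095], [0.5596, 0.2367, 0.095]] [0.5591 0.2497 0.095 ]
198 290.5 322.5 [[0.5443, 0.2623, 0.095], [0.5453, 0.2368, 0.095]] [0.5448 0.2496 0.095 ]
plate front [[0.5624 0.271  0.2285]
 [0.5643 0.2118 0.2285]] [ 0.04241029  0.00078685 -0.031     ] 0.05922836542764828
far gap end [[0.605  0.2629 0.095 ]
 [0.6059 0.2388 0.095 ]]
(array([ 0.00039219,  0.00523423, -0.00846983]), array([0.00116239, 0.00115035, 0.00535112])) [0.5214919  0.2396389  0.26042991]
```

```bash
python3 -m creep '[{"translation":[0,0.003,-0.008],"twist":[0,0,0],"hand":0},{"translation":[0,0.003,-0.008],"twist":[0,0,0],"hand":0},{"translation":[0.02,0.003,-0.008],"twist":[0,0,0],"hand":0},{"translation":[0.045,0.003,-0.008],"twist":[0,0,0],"hand":0},{"translation":[0.055,0.003,-0.008],"twist":[0,0,0],"hand":0}]'; python3 -m creep '[{"translation":[0,0,0],"twist":[0,0,0],"hand":0},{"translation":[0,0,0],"twist":[0,0,0],"hand":0}]'; python3 - <<'E'
from h import *
s=robot.observe(); print(s['tool_pos'],plan(s,[.5245,.2478,.134],np.radians(2.1)))
E
```

```text
time: 5.15
tool_pos: [0.523, 0.247, 0.2033]
tool_rot: [-1.325, 1.562, -2.858]
contact_force: [-0.2, -0.0, -3.0]
opening: 0.0239
time: 5.35
tool_pos: [0.5233, 0.2468, 0.2037]
tool_rot: [-1.322, 1.562, -2.856]
contact_force: [0.1, -0.4, -3.1]
opening: 0.024
[0.52329239 0.24681492 0.20374448] (array([ 0.06972914,  0.00183815, -0.00109068]), array([0.00027699, 0.0021644 , 0.00853164]))
```

```bash
python3 -m creep '[{"translation":[0.015,0.001,-0.001],"twist":[0,0,0],"hand":0},{"translation":[0.03,0.001,-0.001],"twist":[0,0,0],"hand":0},{"translation":[0.045,0.001,-0.001],"twist":[0,0,0],"hand":0},{"translation":[0.058,0.001,-0.001],"twist":[0,0,0],"hand":0},{"translation":[0.06,0.001,-0.001],"twist":[0,0,0],"hand":0}]'; python3 -m creep '[{"translation":[0.002,0,0],"twist":[0,0,0],"hand":0},{"translation":[0.004,0,0],"twist":[0,0,0],"hand":0},{"translation":[0.006,0,0],"twist":[0,0,0],"hand":0},{"translation":[0.007,0,0],"twist":[0,0,0],"hand":0},{"translation":[0.007,0,0],"twist":[0,0,0],"hand":0}]'
```

```text
time: 5.85
tool_pos: [0.5234, 0.2476, 0.1429]
tool_rot: [-1.32, 1.56, -2.854]
contact_force: [0.1, -1.1, -2.3]
opening: 0.024
time: 6.35
tool_pos: [0.5234, 0.2476, 0.1361]
tool_rot: [-1.319, 1.561, -2.853]
contact_force: [0.5, 0.5, -2.4]
opening: 0.0243
```

Still carrying the weight, so it is 1–3 mm above the rims. I'll lower it in small steps until contact.

```bash
python3 -m creep '[{"translation":[0.001,0,0],"twist":[0,0,0],"hand":0},{"translation":[0.002,0,0],"twist":[0,0,0],"hand":0},{"translation":[0.002,0,0],"twist":[0,0,0],"hand":0}]'; python3 -m creep '[{"translation":[0.001,0,0],"twist":[0,0,0],"hand":0},{"translation":[0.001,0,0],"twist":[0,0,0],"hand":0},{"translation":[0.001,0,0],"twist":[0,0,0],"hand":0}]'
```

```text
time: 6.65
tool_pos: [0.5235, 0.2476, 0.1342]
tool_rot: [-1.314, 1.561, -2.848]
contact_force: [0.7, -0.5, -1.6]
opening: 0.0238
time: 6.95
tool_pos: [0.5236, 0.2475, 0.1341]
tool_rot: [-1.3, 1.562, -2.834]
contact_force: [-3.3, -1.9, 5.8]
opening: 0.0237
```

Contact (+5.8 N) came at the predicted height. Releasing.

```bash
python3 -m creep '[{"translation":[0,0,0],"twist":[0,0,0],"hand":60},{"translation":[0,0,0],"twist":[0,0,0],"hand":60},{"translation":[0,0,0],"twist":[0,0,0],"hand":60},{"translation":[0,0,0],"twist":[0,0,0],"hand":60},{"translation":[0,0,0],"twist":[0,0,0],"hand":60}]'; python3 -m creep '[{"translation":[0,0,0],"twist":[0,0,0],"hand":60},{"translation":[-0.02,0,0],"twist":[0,0,0],"hand":60},{"translation":[-0.05,0,0],"twist":[0,0,0],"hand":60},{"translation":[-0.09,0,0],"twist":[0,0,0],"hand":60},{"translation":[-0.13,0,0],"twist":[0,0,0],"hand":60}]'; python3 -m creep '[{"translation":[0,0,0],"twist":[0,0,0],"hand":60},{"translation":[0,0,0],"twist":[0,0,0],"hand":60}]'; python3 - <<'E'
from h import *
s=robot.observe(); im=robot.read_camera("wrist"); sc=robot.read_camera("scene")
cv2.imwrite("pics/fin.png",np.hstack([cv2.resize(im,(400,300)),cv2.resize(sc,(400,300))]))
np.savez("w3.npz",tool_pos=s['tool_pos'],tool_rot=s['tool_rot']); cv2.imwrite("pics/w3.png",im)
a=cv2.imread("pics/scene0.png"); print("narrow diff",cv2.absdiff(a,sc)[370:450,215:275].mean())
E
```

```text
time: 7.45
tool_pos: [0.5236, 0.2475, 0.1339]
tool_rot: [-1.302, 1.562, -2.836]
contact_force: [0.5, -1.1, -0.2]
opening: 0.0542
time: 7.95
tool_pos: [0.5244, 0.2477, 0.2651]
tool_rot: [-1.298, 1.561, -2.832]
contact_force: [0.9, 0.3, -0.1]
opening: 0.055
time: 8.15
tool_pos: [0.5247, 0.2479, 0.2659]
tool_rot: [-1.303, 1.563, -2.837]
contact_force: [-0.2, -1.6, -0.5]
opening: 0.0553
narrow diff 2.4127083333333332
```

View pics/fin.png

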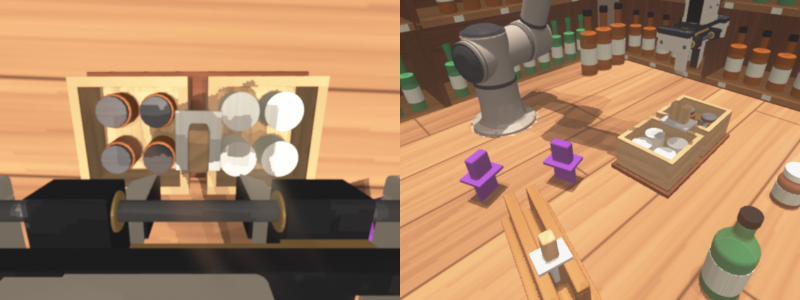

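View pics/w3.png

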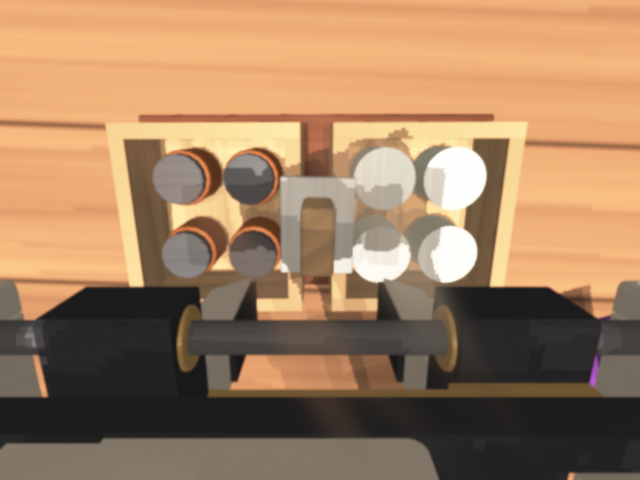

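The gauge stands in the gap. Its plate corners are at about (281,177), (355,177), (353,272), (281,272), and the gripper is clear. One numeric check, then I'll hand in.

```bash
python3 - <<'E'
from h import *
s=dict(np.load("w3.npz")); w=cast("wrist",[[281,177],[355,177],[353,272],[281,272]],.103,s)
print(w.mean(0).round(4),np.linalg.norm(w[0]-w[1]),np.linalg.norm(w[0]-w[3]), np.degrees(np.arctan2(*(w[0]-w[3])[1::-1])))
if np.all(abs(w.mean(0)[:2]-[.5264,.2485])<[.012,.008]): robot.hand_in(); print("handed in")
E
```

```text
[0.526  0.2475 0.103 ] 0.05781873758194674 0.07907292604628612 0.6407629141277598
the job is handed in; nothing more can be done
handed in
```

The broad gauge is standing in the gap between the crates, and the job is handed in at about 8.3 s of the 42 s allowed. I gripped it from above and carried it over. I lowered it, still held, until the shoulder met the rims; then I let go and backed off about 130 mm.

**Last checks:**
- **Position:** the gauge's centre is at (0.526, 0.2475). That is within about 1 mm of the measured gap middle at (0.526, 0.248).
- **Direction:** it points along the gap to within about 1.5 degrees.
- **Height:** contact came at the height expected for the shoulder on the rims, with +5.8 N on the wrist. At the rim height, the plate measures 79×58 mm against the true 80×60 mm.
- **Upright:** I judged this only by eye from the final pictures, in which it stands straight and the gripper is clear.
- **Narrow gauge:** it looks unmoved in the stand; its patch of the scene picture barely changed from the start.

No check failed. The two gauges measured 112 mm apart in the stand, against the "about 125 mm" stated, but this did not affect the job.

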